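# Load the ribbon stand and hold its cap ready over the post

### The arm

A 6-joint arm with a two-finger parallel gripper is mounted at the origin on the work surface. World frame = base frame: x ahead of the robot, y to its left, z up, the work surface at z = 0. Lengths are in m, angles in rad, forces in N, time in s.
With the tool pointing down it reaches from about 0.425 to 0.95 m from the base axis. Payload 3.5 kg.
Tool frame: the origin (TCP) lies midway between the tips of the shut fingers; the grasp point (between the pads) lies 19 mm behind it; y points along the fingers, x is the direction in which the jaws open and shut, and the axes are right-handed (so a half turn about y gives the same grasp; the last joint's range is limited). The gripper opens to 85 mm and grips with 20 to 120 N. Pads are 22 mm wide; open, the fingers measure 114 mm over their backs; the gripper's body (76 mm by 85 mm) begins 54 mm behind the grasp point. The pads swing forward as they close: fully open they stand 13 mm farther back than shut.
Start: joints at [-1.267, 0.286, 1.577, -0, 1.279, -0.15], TCP at [0.296, -0.607, 0.231] pointing down, gripper open.
Joint ranges: [-2.77, 2.77], [-0.9, 2.22], [0.21, 2.48], [-1.53, 4.67], [0.24, 2.81], [-2.84, 2.84]. Speed limits (rad/s): [2.79, 2.79, 3.14, 3.14, 3.14, 3.14].

### API

Orientations are given as a unit quaternion [x, y, z, w].
In Python, from plant import ctrl, viewer gives the robot as it stands.
- The arm moves only by the tool step_arm, never from a script. Its argument "rows" is a list of rows, each a list of 3 entries, a list of its own where there are three numbers: the turn, a rotation vector about the tool's x, y, z in degrees, then the shift along the tool's x, y, z in mm, then the closure, from 0 (fully open) to 1 (shut). A call has 1 to 10 rows; each row is the pose to reach, as a shift and turn from the pose commanded when the call began, along the tool's axes at that moment; what a row does not reach only later rows make up. A row lasts 1/12 s, in which the tool goes at most 41.7 mm and 7.16 degrees, less where a joint would pass 70% of its speed; a pose out of reach is approached as far as the arm can. A call with a gripper value outside its range is refused whole. The fingers move at their own pace and stop on an object; "newtons" is the grip in N (left out, the last holds). Time passes only in rows, so rows that repeat a pose let the fingers close. It gives the time, the measured TCP pose, the force and the opening at its end, in the units of the state.
- ctrl.get_state(): the state, without advancing time (a new reading comes with each control period).
- viewer.read_camera(name): name is "scene" or "top" or "wrist"; returns (picture, depth): 400x640x3 uint8, red, green, blue; 400x640 float32, m along the optical axis (not along the pixel's ray), 0 where there is no reading.
- viewer.calibration(name): a dict with "K" (3x3 intrinsics, pixels), "R" (3x3) and "t" (3): a world point X has camera coordinates R X + t. Camera axes: x right, y down, z forward; pixel columns grow to the right and rows downward; lengths in m; the calibration is good to about 2 mm. A picture is of the moment at which its call begins: read the wrist's pose just before it. calibration takes no time and is no camera call; for the wrist camera it gives the pose at the moment of the call.
- ctrl.sign_off(): hands the job in, once; it reports no verdict.
The state is a dict: "time": time; "qpos": joint angles; "dq": joint speeds; "joint_efforts": joint torques, N m; "eef_pos": TCP position; "tcp_rot": TCP orientation; "contact_force": force on the tool from outside, world axes, zero at the start; "wrist_torque": the same for the moment, N m; "opening": opening from 0.0 (shut) to 1.0 (fully open).
Only numpy, scipy, OpenCV 4.12 (cv2) and the standard library are available. Lean on these libraries where they do the work, as an engineer would, in place of code of your own. Each camera call takes 0.05 s, during which the arm holds its last target.

### The job

Load the ribbon stand: thread the ivory reel down its post until it is fully home on the base and let go of it, then thread the red reel on top of it, fully home, and let go. Then take the black cap by its yellow knob, carry it over the card rack and finish holding it still, upright and centred over the post, about 1 cm clear above the tip and touching nothing but your gripper, so that I can check the reels before it is closed; do not let go of it. Do not touch the card rack, and leave the other things on the table where they are.

Things in the scene. Friction and masses are not known exactly. Their poses are not given: they have to be found in the camera images.
- stand: Ribbon stand, fixed to the table, upright: a white round base, diameter 100 mm and 12 mm thick, with a steel post in its middle. The post is 16 mm in diameter, rises 64 mm above the base and tapers over its last 10 mm to 8 mm across. Origin: the centre of the base's underside, on the table; z up along the post.
- post_tip (a point): Centre of the top end of the stand's post, 76 mm above the table.
- ivory_reel_center (a point): Ivory (cream) ribbon reel with a brown core, tightly wound and rigid, about 70 g, lying flat: a ring 58 mm in outer diameter and 30 mm high with a 24 mm bore right through, along its z. Point: its centre, half-way up (15 mm above its underside). Grip it across its outside. Home on the stand its centre is 27 mm above the table.
- red_reel_center (a point): Red ribbon reel with a brown core, tightly wound and rigid, about 70 g, lying flat: a ring 58 mm in outer diameter and 24 mm high with a 24 mm bore right through, along its z. Point: its centre, half-way up (12 mm above its underside). Grip it across its outside. Home on top of the ivory reel its centre is 54 mm above the table.
- cap_center (a point): Cap of the stand, about 60 g, standing upright with its mouth down: a black round body, diameter 44 mm and 16 mm high, with a blind bore, 20 mm across and 12 mm deep, in its underside; on top of it a yellow cylindrical knob, diameter 22 mm and 30 mm tall. Total height 46 mm. Point: on its axis, half-way up, 23 mm above its underside; z up along the knob. The middle of the knob is 8 mm above this point.
- card_rack: Low card rack, fixed to the table between the reels and the stand: a wooden tray full of upright cards, 250 mm long along its x, 50 mm wide along its y, 80 mm high. Origin: the centre of its underside; z up.
- tape_roll_center (a point): Bystander: roll of amber tape, a ring of outer diameter 60 mm, bore 42 mm, 25 mm high, lying flat. Point: its centre, half-way up.
- gift_box_center (a point): Bystander: small pink gift box with a red band, 60 x 60 x 45 mm. Point: its centre.
- spray_bottle_center (a point): Bystander: clear bottle with a white cap, diameter 52 mm, 140 mm tall, standing. Point: its centre.
- plant_pot_center (a point): Bystander: small terracotta pot with a green plant, 68 mm across, pot 55 mm high, about 110 mm with the plant. Point: the centre of the pot.
- pen_cup_center (a point): Bystander: grey pen cup, 68 mm across and 85 mm high, pens standing up to 145 mm. Point: half-way up the cup.
- stapler_center (a point): Bystander: blue and black stapler, 130 x 34 x 55 mm, lying along its x. Point: its middle, 24 mm above the table.
- box_knife_center (a point): Bystander: orange box knife, 150 x 20 x 12 mm, lying along its x. Point: the middle of its handle.
Things that resemble listed ones, but are neither listed nor needed, are in the scene too. What is shaped like the part that bears red_reel_center but blue is not meant.

How it is judged:
On the way, in this order (a step that is already met when the one before it is completed fails the run):
1. the ivory reel is on the post, fully home on the base, and released (horizontal distance between ivory_reel_center and stand below 0.007 m and z of ivory_reel_center in the frame of stand below 0.03 m and angle between ivory_reel_center's own z axis and vertical below 0.1 rad and contact force between the fingers and ivory_reel below 0.1 N and linear speed of ivory_reel below 0.03 m/s), for 0.2 s.
2. the red reel is on the post, fully home on the ivory reel, and released (horizontal distance between each of ivory_reel_center, red_reel_center and stand below 0.007 m and z of ivory_reel_center in the frame of stand below 0.03 m and angle between each of ivory_reel_center, red_reel_center's own z axis and vertical below 0.1 rad and z of red_reel_center in the frame of stand below 0.0575 m and contact force between the fingers and red_reel below 0.1 N and linear speed of red_reel below 0.03 m/s), for 0.2 s.
3. the cap is carried over the card rack (height (world z) of cap_center above 0.105 m and x of cap_center in the frame of card_rack between -0.14 and 0.14 m and y of cap_center in the frame of card_rack between -0.06 and 0.06 m), for 0.05 s.
At the end, for the whole second after the job is handed in: Both reels are on the post, ivory below and red on top, each seated to within 3 mm, flat, and released. The cap is held in the gripper, still and upright to within 7 degrees, its axis within 6 mm of the post's axis and its underside 3 to 21 mm above the post's tip, touching neither stand nor reels (horizontal distance between each of ivory_reel_center, red_reel_center and stand below 0.007 m and z of ivory_reel_center in the frame of stand below 0.03 m and angle between each of ivory_reel_center, red_reel_center's own z axis and vertical below 0.1 rad and z of red_reel_center in the frame of stand below 0.0575 m and horizontal distance between cap_center and post_tip below 0.006 m and z of cap_center in the frame of stand between 0.102 and 0.12 m and angle between cap_center's own z axis and vertical below 0.12 rad and contact force between the fingers and cap above 0.5 N and linear speed of cap below 0.02 m/s and contact force between cap and stand below 0.05 N and contact force between cap and ivory_reel below 0.05 N and contact force between cap and red_reel below 0.05 N and contact force between cap and card_rack below 0.05 N and contact force between the fingers and ivory_reel below 0.1 N and contact force between the fingers and red_reel below 0.1 N and contact force between the fingers and stand below 0.1 N); the arm keeps its last pose, push and grip.
It fails at once if the card rack is touched (contact force between card_rack and anything else above 1 N).
It fails at once if another thing on the table is moved by more than 30 mm (distance of any of tape_roll_center, gift_box_center, spray_bottle_center, plant_pot_center, pen_cup_center, stapler_center, box_knife_center from where it was at the start of the episode above 0.03 m).
It also fails if it takes over 70 s, if anything falls off the work surface, if the arm or the gripper's body presses on something with over 40 N, if the wrist force passes 120 N, or if a joint passes its speed limit or range.

## Working session

There is one attempt and no reset: what is moved stays moved. The work goes in short steps, Python scripts to look and compute and a tool call to move; the robot and the scene stay as the last step left them, time stands still between calls to the robot, and variables do not carry over. Pictures are saved under pics/ and viewed, and the job is handed in when it is done.

Besides the shell and the picture viewer there is one more tool, called after ">>>" by a JSON object that holds its "api" and its "payload", one argument or row to a line. step_arm: Moves the arm, as the interface text tells. Its arguments: {"type":"object","properties":{"rows":{"type":"array"},"newtons":{"type":"number"}},"required":["rows"]}

```bash
ls; mkdir -p pics
python3 - <<'E'
from plant import ctrl, viewer
import cv2, numpy as np
print(ctrl.get_state())
for n in ["scene","top","wrist"]:
    c=viewer.calibration(n); im,d=viewer.read_camera(n)
    print(n,np.round(c["K"],1).tolist(),np.round(c["R"],4).tolist(),np.round(c["t"],4).tolist())
    cv2.imwrite(f"pics/{n}0.png",im[:,:,::-1]); np.savez(f"{n}0.npz",im=im,d=d,**c)
E
```

```text
pics
{'time': 0.0, 'qpos': array([-1.26697322e+00,  2.87207353e-01,  1.57816379e+00,  3.60705537e-06,
        1.27860623e+00, -1.49993034e-01]), 'dq': array([ 3.60106129e-04,  3.42536283e-04,  2.62602222e-05, -2.19503997e-04,
        6.93148732e-04, -1.99165061e-03]), 'joint_efforts': array([-6.91380847e-04, -4.05987847e+01, -2.92628521e+01, -1.58770313e-04,
        5.80392749e-03, -3.59948444e-07]), 'eef_pos': array([ 0.29575306, -0.60603129,  0.22992654]), 'tcp_rot': array([-0.59911613,  0.37533983, -0.37406097,  0.60021519]), 'contact_force': array([-0.35059965,  1.24423756,  0.05288896]), 'wrist_torque': array([ 0.00333522, -0.02780502, -0.03130804]), 'opening': 1.003591785079489}
scene [[400.1, 0.0, 321.4], [0.0, 400.1, 201.1], [0.0, 0.0, 1.0]] [[-0.6437, 0.7653, -0.0033], [0.6048, 0.5061, -0.6149], [-0.4689, -0.3978, -0.7886]] [0.3409, -0.2521, 1.3848]
top [[433.6, 0.0, 318.7], [0.0, 433.6, 200.0], [0.0, 0.0, 1.0]] [[0.0119, -0.9999, -0.0034], [-0.9982, -0.0116, -0.0589], [0.0589, 0.0041, -0.9983]] [-0.0368, 0.4997, 1.2466]
wrist [[332.0, 0.0, 319.8], [0.0, 332.0, 197.4], [0.0, 0.0, 1.0]] [[0.4379, -0.899, -0.0033], [-0.8499, -0.4152, 0.3243], [-0.293, -0.1392, -0.9459]] [-0.6737, -0.0417, 0.3822]
```

View pics/scene0.png

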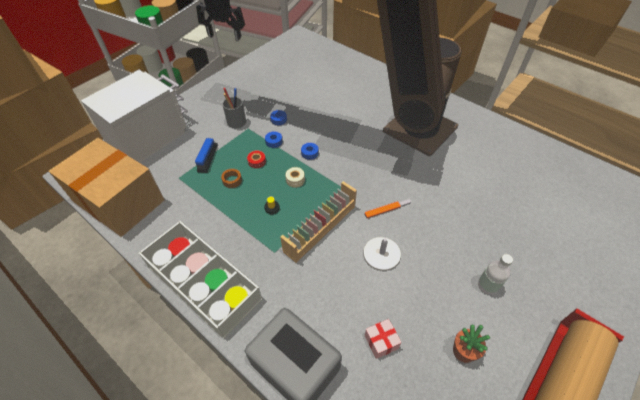

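View pics/top0.png

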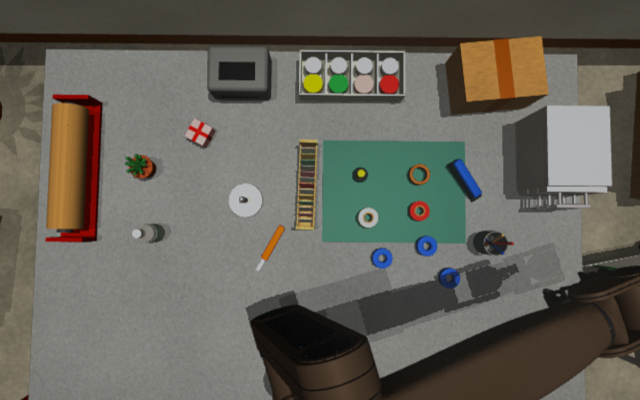

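View pics/wrist0.png

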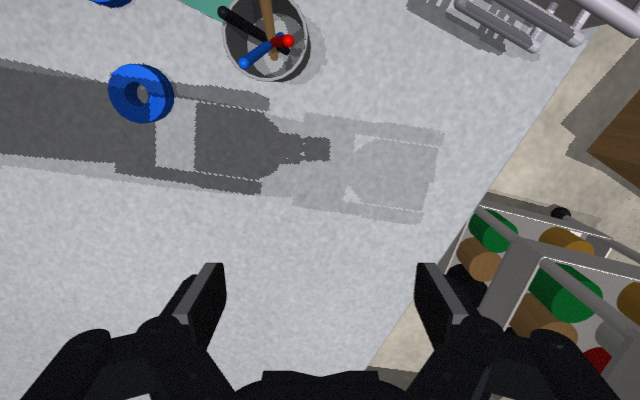

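The scene and top views agree. In the top view:
- ivory reel at (368,217)
- red reel at (419,211); lookalikes are the amber tape roll at (419,174) and blue reels at (382,258), (427,246) and (450,278)
- cap with yellow knob at (361,174)
- rack at (306,185)
- stand at (245,200), with white base and grey post

Next I'll measure these and check them in a close crop.

```bash
cat > h.py <<'E'
import numpy as np, cv2
from scipy.spatial.transform import Rotation as Ro
def onplane(c,uv,z):
    K,R,t=c["K"],c["R"],c["t"]
    o=-R.T@t; d=R.T@np.linalg.inv(K)@np.array([uv[0],uv[1],1.0])
    return o+d*(z-o[2])/d[2]
def cloud(c,d):
    v,u=np.mgrid[0:d.shape[0],0:d.shape[1]]
    P=np.linalg.inv(c["K"])@np.stack([u.ravel(),v.ravel(),np.ones(u.size)])*d.ravel()
    return ((P.T-c["t"])@c["R"]).reshape(*d.shape,3)
def circ(xy):
    A=np.c_[2*xy,np.ones(len(xy))]; s=np.linalg.lstsq(A,(xy**2).sum(1),rcond=None)[0]
    return s[:2],np.sqrt(s[2]+s[:2]@s[:2])
E
python3 - <<'E'
from h import *
for cam in ["top","scene"]:
    z=np.load(cam+"0.npz"); c={k:z[k] for k in "KRt"}; im=z["im"]; P=cloud(c,z["d"])
    rois={"top":dict(ivory=(368,217,16),red=(419,211,16),amber=(419,174,16),cap=(361,174,14),stand=(245,200,22),rack=(306,185,52),knife=(270,248,30)),
     "scene":dict(ivory=(295,177,16),red=(257,158,16),amber=(232,178,16),cap=(271,205,16),stand=(382,254,24),rack=(320,222,45))}[cam]
    for n,(u,v,r) in rois.items():
        w=P[v-r:v+r+1,u-r:u+r+1].reshape(-1,3); pix=np.mgrid[v-r:v+r+1,u-r:u+r+1].reshape(2,-1).T
        print(cam,n,"ztable",np.round(np.median(P[v-r-3:v+r+3:2*r+5,u-r:u+r,2]),4),"zmax",np.round(np.percentile(w[:,2],[90,98,100]),4))
        top=dict(ivory=.03,red=.024,amber=.025,cap=.046,stand=.012,rack=.08,knife=.012)[n]
        for lo,hi in ([(top-.006,top+.006)]+([(.010,.022)] if n=="cap" else [])+([(.06,.09)] if n=="stand" else [])):
            s=w[(w[:,2]>lo)&(w[:,2]<hi)]
            if len(s)>3:
                (m,wh,a)=cv2.minAreaRect(s[:,:2].astype(np.float32)*1000)
                print("   ",lo,len(s),"mean",np.round(s.mean(0),4),"rect",np.round(m,1),np.round(wh,1),round(a,1))
im=np.load("top0.npz")["im"][130:300,200:490,::-1]
cv2.imwrite("pics/crop1.png",cv2.resize(im,None,fx=2.7,fy=2.7,interpolation=cv2.INTER_CUBIC))
E
```

```text
top ivory ztable 0.0009 zmax [0.0307 0.0339 1.2737]
    0.024 263 mean [ 0.4503 -0.1717  0.0302] rect [ 450.7 -171.4] [54.4 54.9] 0.7
top red ztable 0.0018 zmax [0.0253 0.0282 1.2737]
    0.018000000000000002 261 mean [ 0.4717 -0.3188  0.0245] rect [ 472.8 -318.9] [54.9 54.6] 0.6
top amber ztable 0.0016 zmax [0.0243 0.0284 1.2737]
    0.019000000000000003 173 mean [ 0.5774 -0.3207  0.0247] rect [ 577.2 -320.4] [59.  56.1] 89.0
top cap ztable 0.0006 zmax [0.0181 0.0476 1.2737]
    0.04 47 mean [ 0.5755 -0.1495  0.0464] rect [ 575.5 -149.6] [19.  20.2] 28.3
    0.01 117 mean [ 0.5736 -0.1485  0.0161] rect [ 574.8 -157.6] [41.  56.1] 1.4
top stand ztable 0.0006 zmax [0.0144 0.0358 1.2737]
    0.006 865 mean [0.4963 0.1838 0.0119] rect [499.8 185.1] [126.2 117.6] 0.7
    0.06 27 mean [0.4968 0.1835 0.0713] rect [496.4 184.4] [13.5 14. ] 85.2
top rack ztable 0.0007 zmax [0.0357 0.075  1.2737]
    0.074 196 mean [0.544  0.0054 0.0785] rect [539.8   5.7] [ 49.5 249.2] 88.7
top knife ztable 0.0012 zmax [0.0066 0.0161 1.2737]
    0.006 343 mean [0.3689 0.1019 0.0112] rect [358.8 102.4] [172.4
[... 314 characters left out ...]
 ztable -0.0018 zmax [0.0213 0.0253 0.9382]
    0.019000000000000003 138 mean [ 0.5805 -0.3176  0.0227] rect [ 579.9 -318.4] [59.2 57.1] 80.9
scene cap ztable -0.0009 zmax [0.0147 0.0439 0.9382]
    0.04 39 mean [ 0.5788 -0.148   0.0439] rect [ 579.  -148.4] [21.4 19.3] 10.9
    0.01 103 mean [ 0.5816 -0.1432  0.0145] rect [ 580.4 -145.3] [38.2 43.5] 54.1
scene stand ztable -0.0017 zmax [0.012  0.0549 0.9382]
    0.006 859 mean [0.5035 0.188  0.0102] rect [500.4 186.4] [97.8 98.7] 45.4
    0.06 34 mean [0.502  0.1871 0.0688] rect [501.8 187.8] [10.9 13.3] 34.7
scene rack ztable -0.0013 zmax [0.0552 0.0743 0.9382]
    0.074 147 mean [0.5508 0.006  0.0771] rect [541.1   6. ] [ 51.8 253.5] 88.2
```

View pics/crop1.png

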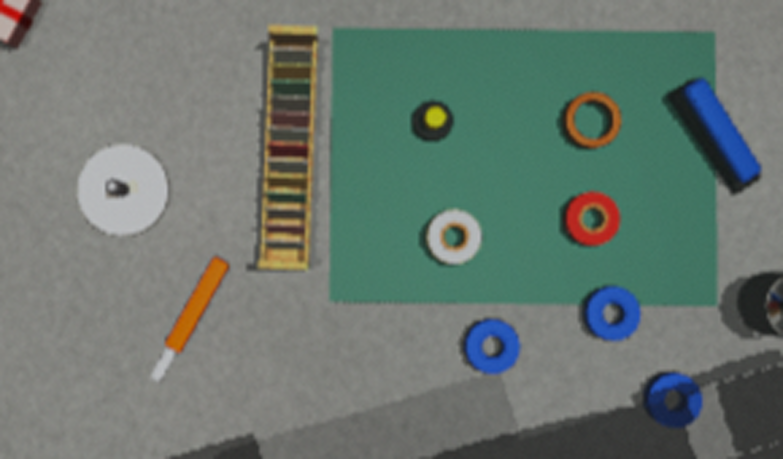

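Crop confirms the choice: ivory reel at (452,237), red reel at (593,219) with brown core, the amber ring at (593,120) is the thin tape roll, and the blue rings aren't wanted. The two cameras differ by about 4 mm in x, so I'll refine with the wrist camera over each target.

```bash
cat >> h.py <<'E'
def plan(st,pos,jaw=None):
    """turn (deg, tool axes) and shift (mm, tool axes) from measured pose to tool-down pose with jaw axis jaw (world xy)"""
    R=Ro.from_quat(st["tcp_rot"]); M=R.as_matrix()
    sh=M.T@(np.array(pos)-st["eef_pos"])*1000
    if jaw is None: x=M[:,0].copy()
    else: x=np.array([*jaw,0.0]); x=x if x@M[:,0]>0 else -x
    x[2]=0; x/=np.linalg.norm(x); y=np.array([0,0,-1.0])
    T=Ro.from_matrix(np.c_[x,y,np.cross(x,y)])
    tv=(R.inv()*T).as_rotvec(degrees=True)
    return np.round(tv,2),np.round(sh,1)
E
python3 - <<'E'
from h import *
from plant import ctrl,viewer
s=ctrl.get_state(); M=Ro.from_quat(s["tcp_rot"]).as_matrix(); print(np.round(M,3))
print(plan(s,(.452,-.171,.20),(0,1)),plan(s,(.452,-.171,.20),(1,0)))
c=viewer.calibration("wrist"); o=-c["R"].T@c["t"]; print("cam in tool",M.T@(o-s["eef_pos"]),"axis",M.T@c["R"][2])
E
```

```text
[[ 0.438 -0.001  0.899]
 [-0.899  0.002  0.438]
 [-0.002 -1.     0.   ]]
(array([ 1.0e-02,  2.6e+01, -1.1e-01]), array([-322.6,   30.9,  331.2])) (array([ -0.07, -64.  ,  -0.08]), array([-322.6,   30.9,  331.2]))
cam in tool [ 0.00023982 -0.14276511  0.08411362] axis [-0.00129319  0.94584203 -0.32462469]
```

>>> {"api": "step_arm", "payload": {
  "rows": [
    [[0,6,0],[-35,0,20],0],
    [[0,12,0],[-65,0,45],0],
    [[0,18,0],[-95,0,72],0],
    [[0,26,0],[-125,5,100],0],
    [[0,26,0],[-155,5,128],0],
    [[0,26,0],[-180,10,157],0],
    [[0,26,0],[-205,10,188],0],
    [[0,26,0],[-230,15,219],0],
    [[0,26,0],[-255,15,250],0],
    [[0,26,0],[-280,20,280],0]
  ]
}}

```text
time: 0.98
eef_pos: [0.4255, -0.2305, 0.2118]
tcp_rot: [0.5, -0.5, 0.501, -0.5]
contact_force: [0.8, -0.5, -0.4]
opening: 1.002
```

Run:
```python
from h import *
from plant import ctrl,viewer
s=ctrl.get_state(); print(s["eef_pos"],plan(s,(.452,-.171,.20),(0,1)))
```

```text
[ 0.42546964 -0.23054036  0.21184331] (array([-0.07, -0.02,  0.05]), array([-59.6,  11.8,  26.5]))
```

>>> {"api": "step_arm", "payload": {
  "rows": [
    [[0,0,0],[-30,10,13],0],
    [[0,0,0],[-60,20,26],0],
    [[0,0,0],[-60,20,26],0],
    [[0,0,0],[-60,20,26],0]
  ]
}}

```text
time: 1.32
eef_pos: [0.4507, -0.1704, 0.1903]
tcp_rot: [0.501, -0.5, 0.498, -0.501]
contact_force: [0.5, -0.9, 0.5]
opening: 1.001
```

```bash
cat >> h.py <<'E'
def shot(name,cam="wrist"):
    from plant import ctrl,viewer
    s=ctrl.get_state(); c=viewer.calibration(cam); im,d=viewer.read_camera(cam)
    cv2.imwrite(f"pics/{name}.png",im[:,:,::-1]); np.savez(name+".npz",im=im,d=d,**c)
    return s,c,im,cloud(c,d)
E
python3 - <<'E'
from h import *
s,c,im,P=shot("w1"); print(s["eef_pos"])
E
```

```text
[ 0.4506571  -0.17040917  0.19030679]
```

View pics/w1.png

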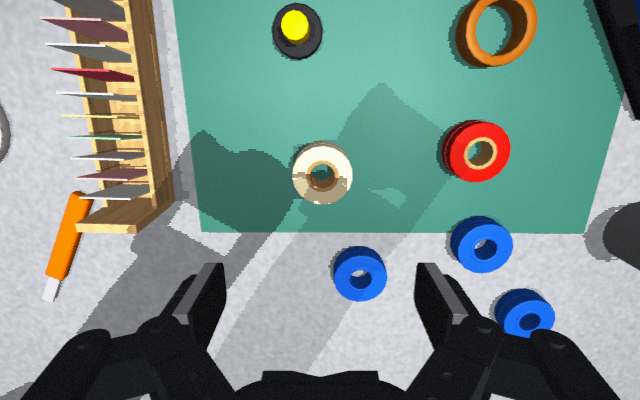

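The wrist view shows ivory at (322,174), red at (476,151), the cap knob at (294,25), and the rack at left. Next step is measuring them.

```bash
cat >> h.py <<'E'
def ring(c,P,im,guess,ztop,r,tol=.005):
    """centre of a flat top: depth-classified pixels, rays onto plane z=ztop, circle fit of hull"""
    m=(abs(P[...,2]-ztop)<tol)&(np.hypot(P[...,0]-guess[0],P[...,1]-guess[1])<r*1.35)
    m=m.astype(np.uint8); n,l,st,_=cv2.connectedComponentsWithStats(m)
    if n<2: return None
    k=1+np.argmax(st[1:,4]); m=(l==k).astype(np.uint8)
    ct=max(cv2.findContours(m,cv2.RETR_EXTERNAL,cv2.CHAIN_APPROX_NONE)[0],key=cv2.contourArea)
    h=cv2.convexHull(ct)[:,0].astype(float)
    w=np.array([onplane(c,p,ztop)[:2] for p in h]); cc,rr=circ(w)
    return np.round(cc,4),round(rr,4),round(float(np.median(P[...,2][m>0])),4),int(st[k,4])
E
python3 - <<'E'
from h import *
for f in ["w1","top0","scene0"]:
    z=np.load(f+".npz"); c={k:z[k] for k in "KRt"}; P=cloud(c,z["d"])
    for n,g,zt,r in [("ivory",(.452,-.171),.03,.029),("red",(.471,-.319),.024,.029),("knob",(.577,-.149),.046,.011),("stand",(.5,.186),.012,.05),("tip",(.5,.186),.076,.006)]:
        print(f,n,ring(c,P,z["im"],g,zt,r))
z=np.load("w1.npz");c={k:z[k] for k in "KRt"}; P=cloud(c,z["d"])
print("table z",np.median(P[240,280:330,2]))
E
```

```text
w1 ivory (array([ 0.4525, -0.1717]), np.float64(0.0287), 0.0303, 2391)
w1 red (array([ 0.4734, -0.3188]), np.float64(0.029), 0.0242, 2563)
w1 knob (array([ 0.5768, -0.1498]), np.float64(0.0108), 0.046, 675)
w1 stand (array([0.4982, 0.1782]), np.float64(0.0475), 0.0093, 182)
w1 tip None
top0 ivory (array([ 0.4503, -0.1716]), np.float64(0.0284), 0.0301, 257)
top0 red (array([ 0.4713, -0.3198]), np.float64(0.0284), 0.0246, 253)
top0 knob (array([ 0.5755, -0.1493]), np.float64(0.0103), 0.0465, 46)
top0 stand (array([0.4967, 0.1845]), np.float64(0.0493), 0.0122, 819)
top0 tip (array([0.4976, 0.1849]), np.float64(0.0046), 0.0771, 11)
scene0 ivory (array([ 0.4554, -0.169 ]), np.float64(0.0289), 0.0281, 178)
scene0 red (array([ 0.476 , -0.3163]), np.float64(0.0288), 0.0222, 160)
scene0 knob (array([ 0.5798, -0.1467]), np.float64(0.0105), 0.0441, 36)
scene0 stand (array([0.5014, 0.1868]), np.float64(0.0495), 0.0102, 832)
scene0 tip (array([0.5019, 0.1867]), np.float64(0.0049), 0.0735, 11)
table z 0.0004767179988370473
```

Run:
```python
from h import *
from plant import ctrl,viewer
s=ctrl.get_state(); print(s["eef_pos"],plan(s,(.4525,-.1717,.001),(0,1)))
```

```text
[ 0.45079189 -0.17171942  0.19101263] (array([0.04, 0.1 , 0.  ]), array([ -0. , 190. ,   1.8]))
```

>>> {"api": "step_arm", "payload": {
  "rows": [
    [[0,0,0],[0,40,2],0],
    [[0,0,0],[0,80,2],0],
    [[0,0,0],[0,110,2],0],
    [[0,0,0],[0,140,2],0],
    [[0,0,0],[0,160,2],0],
    [[0,0,0],[0,175,2],0],
    [[0,0,0],[0,183,2],0],
    [[0,0,0],[0,188,2],0],
    [[0,0,0],[0,188,2],0],
    [[0,0,0],[0,188,2],0]
  ]
}}

```text
time: 2.2
eef_pos: [0.4535, -0.1732, 0.0042]
tcp_rot: [0.5, -0.5, 0.501, -0.5]
contact_force: [0.1, 0.7, 0.6]
opening: 0.995
```

Run:
```python
from h import *
s,c,im,P=shot("w2"); print(s["eef_pos"],s["contact_force"]); print(ring(c,P,im,(.4525,-.1717),.03,.029))
```

```text
[ 0.45345438 -0.17319954  0.00419874] [0.09677899 0.72702587 0.5815025 ]
(array([ 0.4537, -0.1721]), np.float64(0.0292), 0.0303, 11451)
```

View pics/w2.png

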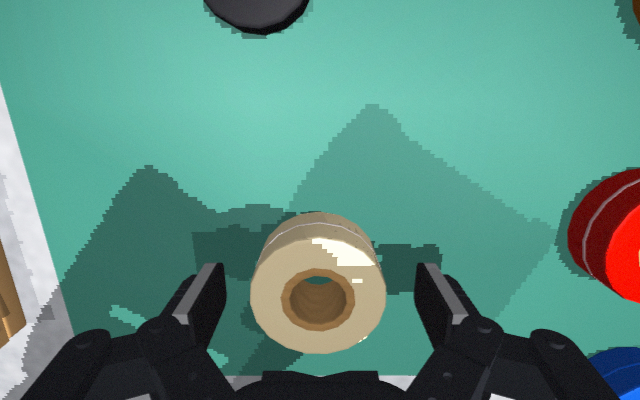

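The reel at (318,296) sits centred between the fingertips. I'll lower a bit and grip.

>>> {"api": "step_arm", "payload": {
  "rows": [
    [[0,0,0],[0,4,0],0],
    [[0,0,0],[0,4,0],0],
    [[0,0,0],[0,4,0],0.6],
    [[0,0,0],[0,4,0],0.6],
    [[0,0,0],[0,4,0],0.6],
    [[0,0,0],[0,4,0],0.6],
    [[0,0,0],[0,4,0],0.6],
    [[0,0,0],[0,4,0],0.6]
  ],
  "newtons": 40
}}

```text
time: 2.92
eef_pos: [0.4534, -0.1725, 0.0]
tcp_rot: [0.5, -0.5, 0.5, -0.5]
contact_force: [-1.4, 0.5, 4.7]
opening: 0.664
```

Run:
```python
from h import *
s,c,im,P=shot("w3"); print(s["eef_pos"],s["contact_force"],s["opening"]); print(ring(c,P,im,(.4525,-.1717),.03,.029))
print(plan(s,(.452,-.17,.15),(0,1)))
```

```text
[ 4.53394505e-01 -1.72535903e-01  1.77485525e-06] [-1.4456914   0.51442695  4.7316294 ] 0.6637720760024441
(array([ 0.4555, -0.1728]), np.float64(0.0332), 0.0303, 13116)
(array([-0.06,  0.01,  0.03]), array([  -2.4, -150. ,   -1.2]))
```

View pics/w3.png

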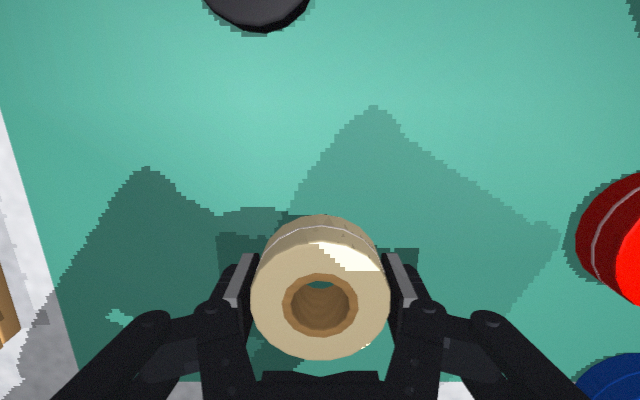

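Gripped: opening is 0.664 and the reel is held at (320,300). Lifting now.

>>> {"api": "step_arm", "payload": {
  "rows": [
    [[0,0,0],[0,-15,0],0.6],
    [[0,0,0],[0,-40,0],0.6],
    [[0,0,0],[0,-75,0],0.6],
    [[0,0,0],[0,-110,0],0.6],
    [[0,0,0],[-5,-140,3],0.6],
    [[0,0,0],[-30,-150,6],0.6],
    [[0,0,0],[-65,-150,10],0.6],
    [[0,0,0],[-105,-150,15],0.6],
    [[0,0,0],[-145,-150,20],0.6],
    [[0,0,0],[-185,-150,25],0.6]
  ]
}}

```text
time: 3.8
eef_pos: [0.4772, 0.0144, 0.1488]
tcp_rot: [-0.5, 0.5, -0.5, 0.5]
contact_force: [0.3, -0.1, -1.8]
opening: 0.663
```

>>> {"api": "step_arm", "payload": {
  "rows": [
    [[0,0,0],[-40,0,5],0.6],
    [[0,0,0],[-80,0,10],0.6],
    [[0,0,0],[-115,0,15],0.6],
    [[0,0,0],[-125,0,15],0.6],
    [[0,0,0],[-125,0,15],0.6],
    [[0,0,0],[-125,0,15],0.6]
  ]
}}

```text
time: 4.3
eef_pos: [0.4921, 0.1378, 0.1484]
tcp_rot: [0.501, -0.5, 0.499, -0.5]
contact_force: [0.8, -0.2, -1.0]
opening: 0.664
```

Run:
```python
from h import *
s,c,im,P=shot("w4"); print(s["eef_pos"],s["tcp_rot"],s["contact_force"],s["opening"]);
print("base",ring(c,P,im,(.499,.185),.012,.05)); print("tip",ring(c,P,im,(.499,.185),.076,.006,.01))
e=s["eef_pos"]; print("reel",ring(c,P,im,e[:2],e[2]+.03,.029))
```

```text
[0.49214319 0.13784342 0.14844403] [ 0.50103108 -0.49980075  0.49934619 -0.49982042] [ 0.77370848 -0.21515685 -0.95575829] 0.6643965853427644
base (array([0.4991, 0.1848]), np.float64(0.0494), 0.0123, 8992)
tip (array([0.502 , 0.1833]), np.float64(0.0074), 0.0725, 349)
reel (array([0.493 , 0.1377]), np.float64(0.033), 0.1787, 13106)
```

View pics/w4.png

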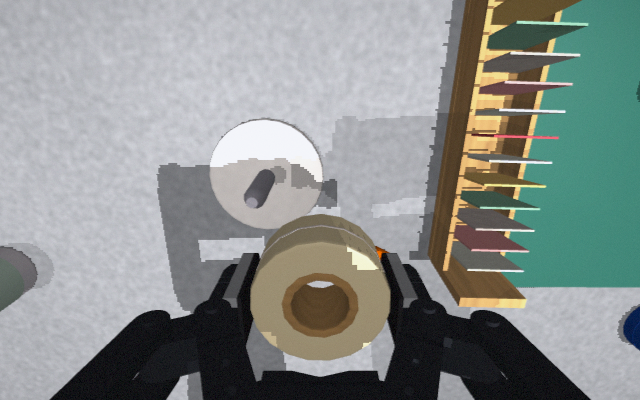

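The post tip shows at (252,202), the base at (266,173), and the reel is held at (320,300). I'll refine the reel centre and post tip.

```bash
cat >> h.py <<'E'
def heldring(c,P,im,g,zt,r=.029):
    m=(abs(P[...,2]-zt)<.004)&(np.hypot(P[...,0]-g[0],P[...,1]-g[1])<r*1.2)&(im.max(2)>75)
    m=cv2.morphologyEx(m.astype(np.uint8),cv2.MORPH_OPEN,np.ones((5,5)))
    n,l,st,_=cv2.connectedComponentsWithStats(m); m=(l==1+np.argmax(st[1:,4])).astype(np.uint8)
    ct,hi=cv2.findContours(m,cv2.RETR_CCOMP,cv2.CHAIN_APPROX_NONE); o=max(ct,key=cv2.contourArea)
    f=lambda h:circ(np.array([onplane(c,p,zt)[:2] for p in h]))
    out=f(cv2.convexHull(o)[:,0].astype(float)); 
    return np.round(out[0],4),round(out[1],4)
E
python3 - <<'E'
from h import *
z=np.load("w4.npz"); c={k:z[k] for k in "KRt"}; P=cloud(c,z["d"]); im=z["im"]
print(heldring(c,P,im,(.4925,.1378),.1787))
print("tip",onplane(c,(252,202),.076), P[195:208:2,246:260:2,2].round(3))
E
```

```text
(array([0.4926, 0.1382]), np.float64(0.0288))
tip [0.49878417 0.18471413 0.076     ] [[0.071 0.074 0.075 0.074 0.075 0.073 0.071]
 [0.073 0.075 0.076 0.077 0.076 0.074 0.073]
 [0.075 0.076 0.076 0.075 0.076 0.076 0.075]
 [0.077 0.077 0.077 0.077 0.075 0.077 0.074]
 [0.076 0.076 0.076 0.076 0.077 0.076 0.074]
 [0.012 0.076 0.077 0.076 0.076 0.076 0.074]
 [0.013 0.012 0.076 0.076 0.077 0.072 0.068]]
```

>>> {"api": "step_arm", "payload": {
  "rows": [
    [[0,0,0],[-25,0,4],0.6],
    [[0,0,0],[-46.5,0,6.5],0.6],
    [[0,0,0],[-46.5,25,6.5],0.6],
    [[0,0,0],[-46.5,50,6.5],0.6],
    [[0,0,0],[-46.5,60,6.5],0.6],
    [[0,0,0],[-46.5,60,6.5],0.6],
    [[0,0,0],[-46.5,60,6.5],0.6],
    [[0,0,0],[-46.5,60,6.5],0.6]
  ]
}}

```text
time: 5.02
eef_pos: [0.5005, 0.1836, 0.0907]
tcp_rot: [0.499, -0.5, 0.501, -0.5]
contact_force: [0.4, -0.2, -1.3]
opening: 0.663
```

Run:
```python
from h import *
s,c,im,P=shot("w5"); e=s["eef_pos"];print(e,s["contact_force"],s["opening"]);
print(heldring(c,P,im,e[:2],e[2]+.03)); print("base",ring(c,P,im,(.499,.185),.012,.05))
```

```text
[0.50046484 0.18359759 0.09065494] [ 0.37006893 -0.15755896 -1.30244207] 0.662999352410328
(array([0.5008, 0.1838]), np.float64(0.0289))
base (array([0.4997, 0.1852]), np.float64(0.0493), 0.0123, 9520)
```

View pics/w5.png

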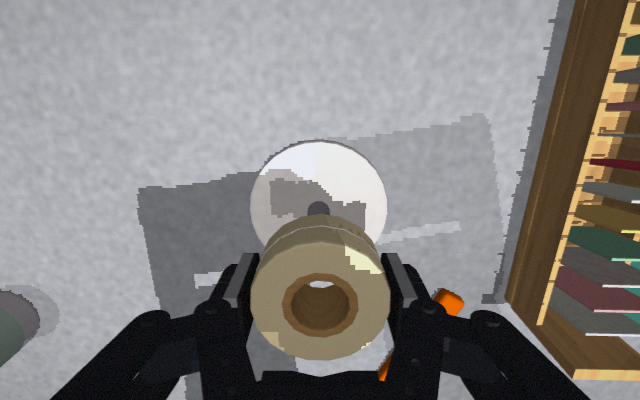

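The reel is about 1.2 mm off the base centre (base centred at (318,200) in view). I'll correct while lowering partway.

>>> {"api": "step_arm", "payload": {
  "rows": [
    [[0,0,0],[-1,5,-1],0.6],
    [[0,0,0],[-1,15,-1],0.6],
    [[0,0,0],[-1,25,-1],0.6],
    [[0,0,0],[-1,35,-1],0.6],
    [[0,0,0],[-1,35,-1],0.6],
    [[0,0,0],[-1,35,-1],0.6]
  ]
}}

```text
time: 5.57
eef_pos: [0.4972, 0.1851, 0.0528]
tcp_rot: [0.501, -0.501, 0.499, -0.499]
contact_force: [0.4, 0.6, -0.7]
opening: 0.66
```

Run:
```python
from h import *
s,c,im,P=shot("w6"); e=s["eef_pos"];print(e,s["contact_force"],s["opening"]);
print(heldring(c,P,im,e[:2],e[2]+.03)); print("base",ring(c,P,im,(.499,.185),.012,.05))
```

```text
[0.49722075 0.18512991 0.05279177] [ 0.42695143  0.57550836 -0.7270668 ] 0.6600143055249087
(array([0.4976, 0.1854]), np.float64(0.0289))
base (array([0.5012, 0.1851]), np.float64(0.0483), 0.0122, 11548)
```

View pics/w6.png

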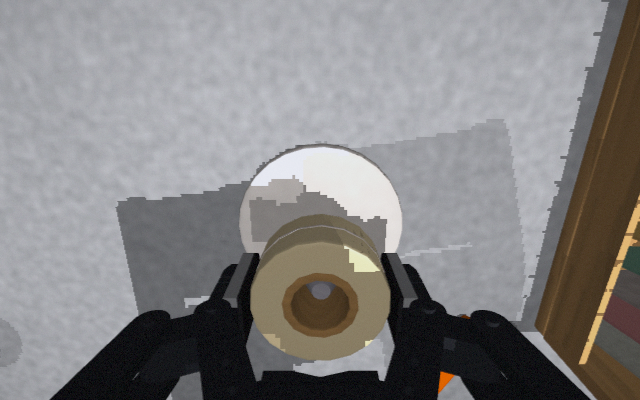

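Threaded: the post tip is visible in the bore at (320,290). I'll compute the offset.

Run:
```python
from h import *
from plant import ctrl
z=np.load("w6.npz"); c={k:z[k] for k in "KRt"}
print(onplane(c,(320.5,290),.076),onplane(c,(320,304.5),.0828))
for i in range(3): print(ctrl.get_state()["eef_pos"])
```

```text
[0.49908939 0.18502908 0.076     ] [0.49693664 0.18524459 0.0828    ]
[0.49794416 0.1852406  0.05362793]
[0.49794416 0.1852406  0.05362793]
[0.49794416 0.1852406  0.05362793]
```

>>> {"api": "step_arm", "payload": {
  "rows": [
    [[0,0,0],[0,5,1.5],0.6],
    [[0,0,0],[0,15,1.5],0.6],
    [[0,0,0],[0,25,1.5],0.6],
    [[0,0,0],[0,32,1.5],0.6],
    [[0,0,0],[0,36,1.5],0.6],
    [[0,0,0],[0,39,1.5],0.6],
    [[0,0,0],[0,41,1.5],0.6],
    [[0,0,0],[0,41,1.5],0.6]
  ]
}}

```text
time: 6.28
eef_pos: [0.4996, 0.1852, 0.0129]
tcp_rot: [0.5, -0.5, 0.5, -0.5]
contact_force: [1.1, 0.2, -0.9]
opening: 0.661
```

Run:
```python
from h import *
s,c,im,P=shot("w7"); e=s["eef_pos"];print(e,s["contact_force"],s["opening"]);
print(heldring(c,P,im,e[:2],.042)); print("base",ring(c,P,im,(.499,.185),.012,.05)); g=P[335:350,300:340,2]; print(np.median(g),np.median(P[300:310,365:372,2]))
```

```text
[0.49962862 0.18522427 0.01288367] [ 1.10524202  0.15916244 -0.86999433] 0.6608642392031916
(array([0.4996, 0.1854]), np.float64(0.0292))
base (array([0.5008, 0.1851]), np.float64(0.0488), 0.0122, 11083)
0.06895116999844858 0.04326523445292377
```

View pics/w7.png

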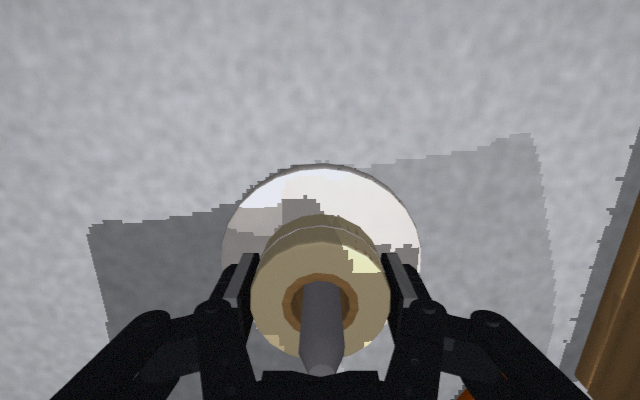

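The reel is down the post, centred, with its top about 1 mm above home. I'll lower to contact, then open.

>>> {"api": "step_arm", "payload": {
  "rows": [
    [[0,0,0],[0,1,0],0.6],
    [[0,0,0],[0,1,0],0.6],
    [[0,0,0],[0,1,0],0.3],
    [[0,0,0],[0,1,0],0.2],
    [[0,0,0],[0,1,0],0.1],
    [[0,0,0],[0,1,0],0],
    [[0,0,0],[0,1,0],0],
    [[0,0,0],[0,1,0],0],
    [[0,0,0],[0,1,0],0],
    [[0,0,0],[0,1,0],0]
  ]
}}

```text
time: 7.17
eef_pos: [0.4998, 0.1852, 0.0123]
tcp_rot: [-0.5, 0.5, -0.5, 0.5]
contact_force: [0.9, 0.1, 0.6]
opening: 0.996
```

Run:
```python
from h import *
s,c,im,P=shot("w8"); e=s["eef_pos"];print(e,s["contact_force"],s["opening"]);
print(heldring(c,P,im,(.4995,.185),.042)); print(np.median(P[300:310,365:372,2]))
```

```text
[0.4998464  0.18525    0.01234502] [0.8526816  0.06571369 0.59707678] 0.9963797213133786
(array([0.5004, 0.1856]), np.float64(0.0289))
0.04229526573947
```

View pics/w8.png

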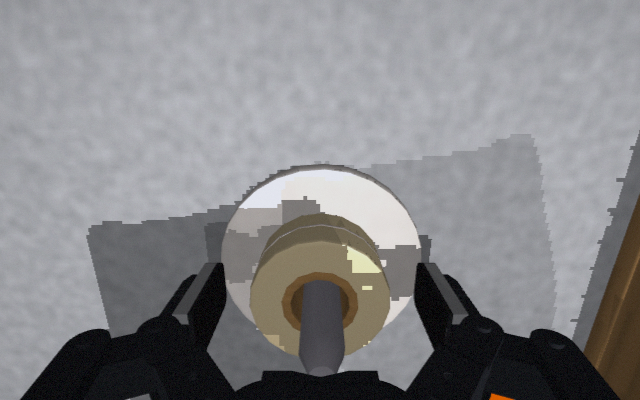

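Ivory is home (top at 0.0423) and released. Going up and over to the red reel.

>>> {"api": "step_arm", "payload": {
  "rows": [
    [[0,0,0],[0,-20,0],0],
    [[0,0,0],[0,-55,0],0],
    [[0,0,0],[0,-95,0],0],
    [[0,0,0],[0,-135,0],0],
    [[0,0,0],[10,-165,0],0],
    [[0,0,0],[45,-175,-3],0],
    [[0,0,0],[85,-175,-5],0],
    [[0,0,0],[125,-175,-7],0],
    [[0,0,0],[165,-175,-9],0],
    [[0,0,0],[205,-175,-11],0]
  ]
}}

```text
time: 8.05
eef_pos: [0.4884, -0.0213, 0.1877]
tcp_rot: [-0.5, 0.5, -0.5, 0.5]
contact_force: [1.1, 0.0, 0.3]
opening: 0.998
```

>>> {"api": "step_arm", "payload": {
  "rows": [
    [[0,0,0],[40,0,-2],0],
    [[0,0,0],[80,0,-4],0],
    [[0,0,0],[120,0,-6],0],
    [[0,0,0],[160,0,-8],0],
    [[0,0,0],[200,0,-10],0],
    [[0,0,0],[240,0,-12],0],
    [[0,0,0],[275,20,-14],0],
    [[0,0,0],[298,50,-15],0],
    [[0,0,0],[298,70,-15],0],
    [[0,0,0],[298,70,-15],0]
  ]
}}

```text
time: 8.88
eef_pos: [0.4707, -0.3168, 0.1119]
tcp_rot: [-0.499, 0.504, -0.497, 0.499]
contact_force: [-0.9, 1.2, -1.2]
opening: 1.0
```

>>> {"api": "step_arm", "payload": {
  "rows": [
    [[0,0,0],[0,0,0],0],
    [[0,0,0],[0,0,0],0]
  ]
}}

```text
time: 9.05
eef_pos: [0.4745, -0.3176, 0.1185]
tcp_rot: [0.5, -0.499, 0.5, -0.5]
contact_force: [-0.3, 0.3, 0.5]
opening: 1.0
```

Run:
```python
from h import *
s,c,im,P=shot("w9"); e=s["eef_pos"];print(e,s["contact_force"],s["opening"]);
print(ring(c,P,im,(.4733,-.319),.024,.029)); print(plan(s,(.4733,-.319,0),(0,1)))
```

```text
[ 0.47445548 -0.31761567  0.11848068] [-0.34798557  0.26040384  0.50664601] 0.9999423300520845
(array([ 0.4739, -0.3202]), np.float64(0.0287), 0.0243, 3654)
(array([-0.06,  0.04,  0.05]), array([  1.3, 118.5,  -1.3]))
```

View pics/w9.png

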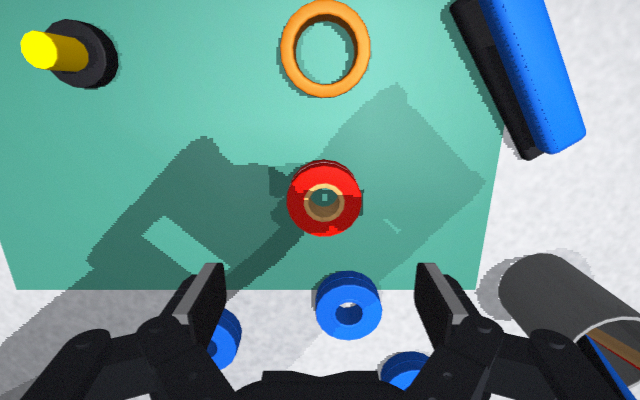

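Red reel (brown core) is at (324,200), blue one at (348,305), amber roll at (325,48). Descending on red.

>>> {"api": "step_arm", "payload": {
  "rows": [
    [[0,0,0],[2,30,-0.5],0],
    [[0,0,0],[2,60,-0.5],0],
    [[0,0,0],[2,85,-0.5],0],
    [[0,0,0],[2,102,-0.5],0],
    [[0,0,0],[2,112,-0.5],0],
    [[0,0,0],[2,117,-0.5],0],
    [[0,0,0],[2,117,-0.5],0],
    [[0,0,0],[2,117,-0.5],0]
  ]
}}

```text
time: 9.77
eef_pos: [0.4745, -0.3204, 0.0019]
tcp_rot: [0.5, -0.499, 0.501, -0.5]
contact_force: [-0.3, 0.1, 1.1]
opening: 1.004
```

Run:
```python
from h import *
s,c,im,P=shot("w10"); e=s["eef_pos"];print(e,s["contact_force"],s["opening"]);
print(ring(c,P,im,(.4733,-.319),.024,.029))
```

```text
[ 0.47447513 -0.32040167  0.00194979] [-0.25545925  0.05272123  1.05433359] 1.003948205852568
(array([ 0.4748, -0.3204]), np.float64(0.0291), 0.0243, 10916)
```

View pics/w10.png

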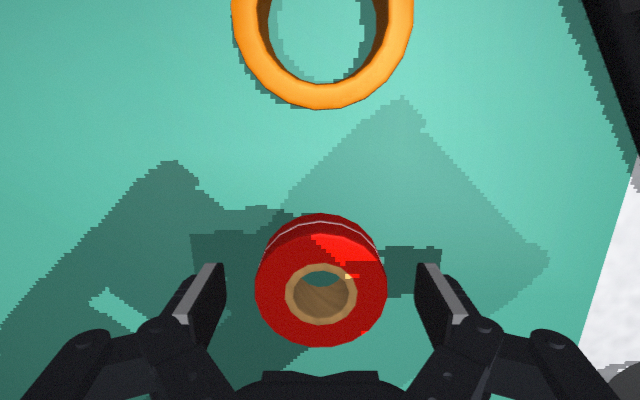

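Centred at (321,290). Lower 2 mm and grip.

>>> {"api": "step_arm", "payload": {
  "rows": [
    [[0,0,0],[0,2,0],0],
    [[0,0,0],[0,2,0],0.6],
    [[0,0,0],[0,2,0],0.6],
    [[0,0,0],[0,2,0],0.6],
    [[0,0,0],[0,2,0],0.6],
    [[0,0,0],[0,2,0],0.6],
    [[0,0,0],[0,2,0],0.6]
  ],
  "newtons": 40
}}

```text
time: 10.4
eef_pos: [0.4739, -0.3203, -0.0008]
tcp_rot: [0.5, -0.5, 0.5, -0.5]
contact_force: [-0.8, 0.5, 4.8]
opening: 0.654
```

>>> {"api": "step_arm", "payload": {
  "rows": [
    [[0,0,0],[0,-15,0],0.6],
    [[0,0,0],[0,-40,0],0.6],
    [[0,0,0],[0,-75,0],0.6],
    [[0,0,0],[0,-110,0],0.6],
    [[0,0,0],[-5,-140,3],0.6],
    [[0,0,0],[-30,-150,4],0.6],
    [[0,0,0],[-65,-150,5],0.6],
    [[0,0,0],[-105,-150,6],0.6],
    [[0,0,0],[-145,-150,8],0.6],
    [[0,0,0],[-185,-150,10],0.6]
  ]
}}

```text
time: 11.23
eef_pos: [0.4824, -0.133, 0.1475]
tcp_rot: [-0.5, 0.501, -0.5, 0.5]
contact_force: [-0.1, 0.6, -0.9]
opening: 0.658
```

>>> {"api": "step_arm", "payload": {
  "rows": [
    [[0,0,0],[-40,0,2],0.6],
    [[0,0,0],[-80,0,4],0.6],
    [[0,0,0],[-120,0,6],0.6],
    [[0,0,0],[-160,0,8],0.6],
    [[0,0,0],[-200,0,10],0.6],
    [[0,0,0],[-240,0,12],0.6],
    [[0,0,0],[-280,0,14],0.6],
    [[0,0,0],[-310,0,15],0.6],
    [[0,0,0],[-320,0,15],0.6],
    [[0,0,0],[-320,0,15],0.6]
  ]
}}

```text
time: 12.07
eef_pos: [0.4975, 0.1871, 0.1475]
tcp_rot: [0.501, -0.499, 0.499, -0.501]
contact_force: [-0.1, 0.8, -0.6]
opening: 0.657
```

>>> {"api": "step_arm", "payload": {
  "rows": [
    [[0,0,0],[0,0,0],0.6],
    [[0,0,0],[0,0,0],0.6],
    [[0,0,0],[0,0,0],0.6]
  ]
}}

```text
time: 12.32
eef_pos: [0.4984, 0.1837, 0.148]
tcp_rot: [-0.5, 0.501, -0.5, 0.499]
contact_force: [0.4, -0.2, -0.6]
opening: 0.654
```

Run:
```python
from h import *
s,c,im,P=shot("w11"); e=s["eef_pos"];print(e,s["contact_force"],s["opening"]);
print(heldring(c,P,im,e[:2],e[2]+.024)); print(plan(s,(.4995,.185,.09),(0,1)))
```

```text
[0.49835963 0.18371789 0.14804175] [ 0.35237906 -0.19288953 -0.63504185] 0.6543576679785117
(array([0.499, 0.184]), np.float64(0.0292))
(array([ 0.03, -0.12,  0.03]), array([-1.3, 58. ,  1.2]))
```

View pics/w11.png

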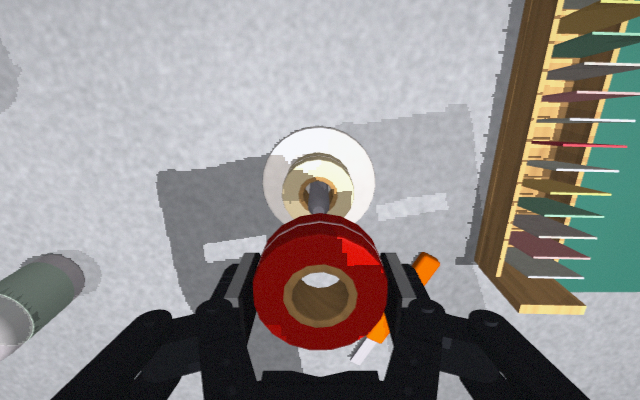

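Red is held at (320,293) with the ivory reel seated behind it at (318,187). Aligning and lowering to just past the tip.

>>> {"api": "step_arm", "payload": {
  "rows": [
    [[0,0,0],[-1,20,1],0.6],
    [[0,0,0],[-1,40,1],0.6],
    [[0,0,0],[-1,55,1],0.6],
    [[0,0,0],[-1,65,1],0.6],
    [[0,0,0],[-1,73,1],0.6],
    [[0,0,0],[-1,81,1],0.6],
    [[0,0,0],[-1,88,1],0.6],
    [[0,0,0],[-1,88,1],0.6],
    [[0,0,0],[-1,88,1],0.6]
  ]
}}

```text
time: 13.12
eef_pos: [0.4994, 0.1862, 0.0603]
tcp_rot: [-0.5, 0.5, -0.5, 0.5]
contact_force: [0.7, -0.3, -0.4]
opening: 0.653
```

Run:
```python
from h import *
s,c,im,P=shot("w12"); e=s["eef_pos"];print(e,s["contact_force"],s["opening"]);
print(heldring(c,P,im,e[:2],e[2]+.024))
m=(abs(P[...,2]-.076)<.004)&(np.hypot(P[...,0]-.5,P[...,1]-.185)<.0075); print("tip",P[m].mean(0),m.sum())
```

```text
[0.49940668 0.18621529 0.06031687] [ 0.69031805 -0.31663928 -0.38424716] 0.6527729203106727
(array([0.5   , 0.1864]), np.float64(0.0292))
tip [0.50003426 0.18527322 0.07550077] 391
```

View pics/w12.png

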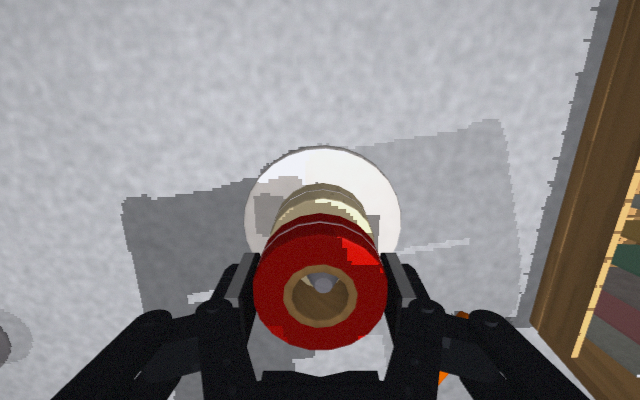

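Tip is inside the bore at (323,285). Shift 1 mm and lower to home.

>>> {"api": "step_arm", "payload": {
  "rows": [
    [[0,0,0],[1,4,0],0.6],
    [[0,0,0],[1,9,0],0.6],
    [[0,0,0],[1,13,0],0.6],
    [[0,0,0],[1,16,0],0.6],
    [[0,0,0],[1,18,0],0.6],
    [[0,0,0],[1,18.5,0],0.6],
    [[0,0,0],[1,18.5,0],0.6]
  ]
}}

```text
time: 13.75
eef_pos: [0.4992, 0.1852, 0.0416]
tcp_rot: [0.5, -0.5, 0.5, -0.5]
contact_force: [0.1, -0.9, -0.1]
opening: 0.652
```

Run:
```python
from h import *
s,c,im,P=shot("w13"); e=s["eef_pos"];print(e,s["contact_force"],s["opening"]);
print(heldring(c,P,im,e[:2],.066)); print(np.median(P[290:300,363:370,2]))
```

```text
[0.49918445 0.18524001 0.04156992] [ 0.13124416 -0.875197   -0.08175701] 0.6516250836895232
(array([0.5   , 0.1855]), np.float64(0.029))
0.06660679894353148
```

View pics/w13.png

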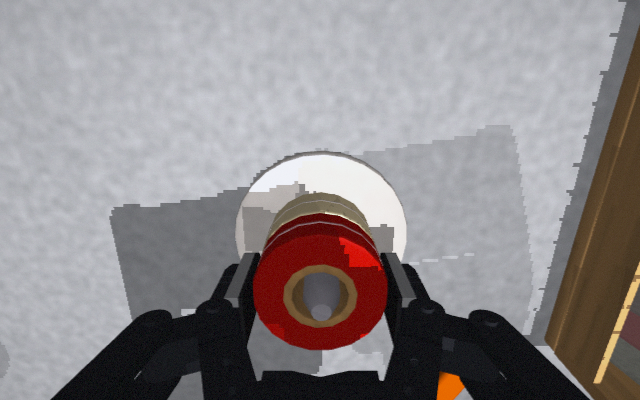

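Its top is at 0.0666 (home is 0.066), centred. Release.

>>> {"api": "step_arm", "payload": {
  "rows": [
    [[0,0,0],[0,0.5,0],0.6],
    [[0,0,0],[0,0.5,0],0.3],
    [[0,0,0],[0,0.5,0],0.2],
    [[0,0,0],[0,0.5,0],0.1],
    [[0,0,0],[0,0.5,0],0],
    [[0,0,0],[0,0.5,0],0],
    [[0,0,0],[0,0.5,0],0],
    [[0,0,0],[0,0.5,0],0],
    [[0,0,0],[0,0.5,0],0]
  ]
}}

```text
time: 14.55
eef_pos: [0.4993, 0.1853, 0.0413]
tcp_rot: [0.5, -0.5, 0.5, -0.5]
contact_force: [-0.8, 0.2, 0.3]
opening: 0.999
```

Run:
```python
from h import *
s,c,im,P=shot("w14"); e=s["eef_pos"];print(e,s["contact_force"],s["opening"]);
print(heldring(c,P,im,(.4995,.185),.066)); print(np.median(P[290:300,363:370,2]))
```

```text
[0.4993154  0.18525474 0.04133185] [-0.80014349  0.24755491  0.33108971] 0.9992612599662746
(array([0.5005, 0.1856]), np.float64(0.0289))
0.06640080479133356
```

View pics/w14.png

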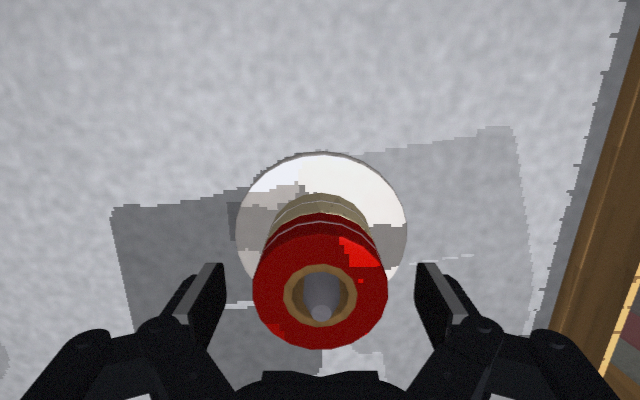

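Red is released at home (320,293). Now to the cap.

>>> {"api": "step_arm", "payload": {
  "rows": [
    [[0,0,0],[0,-20,0],0],
    [[0,0,0],[0,-55,0],0],
    [[0,0,0],[0,-95,0],0],
    [[0,0,0],[5,-125,1],0],
    [[0,0,0],[35,-140,8],0],
    [[0,0,0],[72,-140,17],0],
    [[0,0,0],[110,-140,26],0],
    [[0,0,0],[148,-140,35],0],
    [[0,0,0],[186,-140,44],0],
    [[0,0,0],[224,-140,53],0]
  ]
}}

```text
time: 15.43
eef_pos: [0.5524, -0.0405, 0.1815]
tcp_rot: [-0.5, 0.5, -0.5, 0.5]
contact_force: [0.6, 0.7, -0.5]
opening: 0.996
```

>>> {"api": "step_arm", "payload": {
  "rows": [
    [[0,0,0],[38,0,9],0],
    [[0,0,0],[75,10,17],0],
    [[0,0,0],[100,25,22],0],
    [[0,0,0],[111,40,24],0],
    [[0,0,0],[111,40,24],0],
    [[0,0,0],[111,40,24],0],
    [[0,0,0],[111,40,24],0]
  ]
}}

```text
time: 16.02
eef_pos: [0.5764, -0.149, 0.1418]
tcp_rot: [-0.5, 0.5, -0.5, 0.5]
contact_force: [-0.4, -0.2, -0.5]
opening: 0.996
```

Run:
```python
from h import *
s,c,im,P=shot("w15"); e=s["eef_pos"];print(e,s["contact_force"],s["opening"]);
print(ring(c,P,im,(.577,-.15),.046,.011)); print(plan(s,(.577,-.15,.02),(0,1)))
```

```text
[ 0.57639239 -0.1489688   0.14179761] [-0.38250579 -0.23546021 -0.50023898] 0.9963500349793635
(array([ 0.5784, -0.1495]), np.float64(0.0109), 0.0462, 612)
(array([-0.01,  0.03, -0.02]), array([  1.1, 121.8,   0.6]))
```

View pics/w15.png

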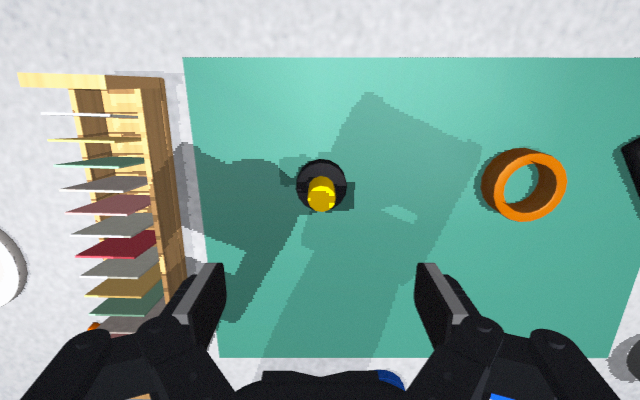

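Knob is at (321,190). Descending to TCP height of about 24 mm.

>>> {"api": "step_arm", "payload": {
  "rows": [
    [[0,0,0],[0.5,30,1.5],0],
    [[0,0,0],[0.5,60,1.5],0],
    [[0,0,0],[0.5,85,1.5],0],
    [[0,0,0],[0.5,104,1.5],0],
    [[0,0,0],[0.5,114,1.5],0],
    [[0,0,0],[0.5,118,1.5],0],
    [[0,0,0],[0.5,118,1.5],0],
    [[0,0,0],[0.5,118,1.5],0]
  ]
}}

```text
time: 16.73
eef_pos: [0.5791, -0.1503, 0.025]
tcp_rot: [0.5, -0.499, 0.501, -0.501]
contact_force: [-0.2, -0.1, 0.6]
opening: 1.003
```

Run:
```python
from h import *
s,c,im,P=shot("w16"); e=s["eef_pos"];print(e,s["contact_force"],s["opening"]);
print(ring(c,P,im,(.577,-.15),.046,.011))
```

```text
[ 0.57906489 -0.15028908  0.02500888] [-0.2012192  -0.05911905  0.63284341] 1.0030388889748951
(array([ 0.5794, -0.1497]), np.float64(0.0115), 0.0461, 1860)
```

View pics/w16.png

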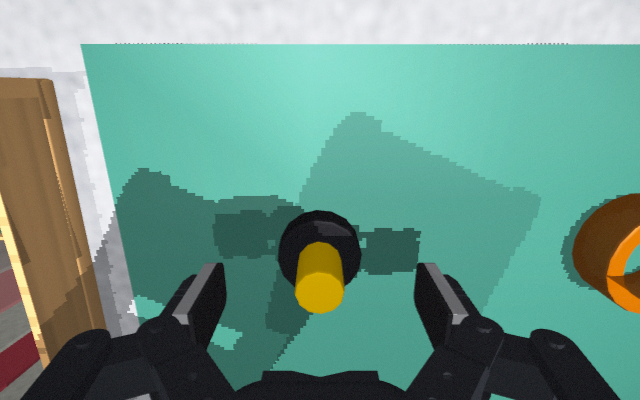

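Knob is centred at (320,290). Lower 4 mm and close.

>>> {"api": "step_arm", "payload": {
  "rows": [
    [[0,0,0],[0,4,0],0],
    [[0,0,0],[0,4,0],0.3],
    [[0,0,0],[0,4,0],0.6],
    [[0,0,0],[0,4,0],0.9],
    [[0,0,0],[0,4,0],0.9],
    [[0,0,0],[0,4,0],0.9],
    [[0,0,0],[0,4,0],0.9],
    [[0,0,0],[0,4,0],0.9],
    [[0,0,0],[0,4,0],0.9]
  ],
  "newtons": 40
}}

```text
time: 17.53
eef_pos: [0.5781, -0.1503, 0.0196]
tcp_rot: [0.5, -0.5, 0.5, -0.5]
contact_force: [0.6, 0.6, 0.7]
opening: 0.24
```

Run:
```python
from h import *
s,c,im,P=shot("w17"); e=s["eef_pos"];print(e,s["contact_force"],s["opening"]);
```

```text
[ 0.57806558 -0.15034521  0.01957138] [0.57513673 0.55080155 0.70671752] 0.23952151001815278
```

View pics/w17.png

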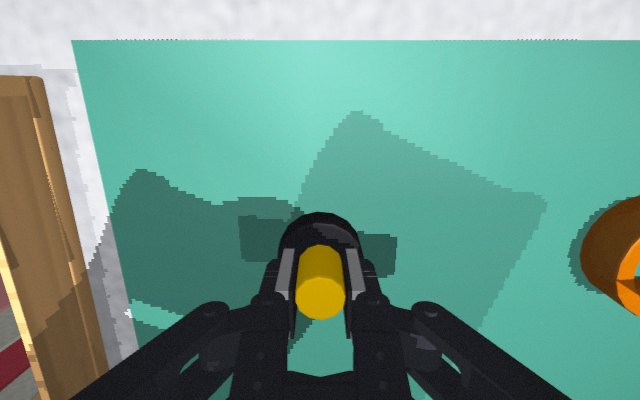

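Gripped at the knob. Lifting and carrying over the rack.

>>> {"api": "step_arm", "payload": {
  "rows": [
    [[0,0,0],[0,-10,0],0.9],
    [[0,0,0],[0,-35,0],0.9],
    [[0,0,0],[0,-70,0],0.9],
    [[0,0,0],[0,-105,0],0.9],
    [[0,0,0],[0,-135,0],0.9],
    [[0,0,0],[-15,-150,-3],0.9],
    [[0,0,0],[-40,-150,-9],0.9],
    [[0,0,0],[-75,-150,-17],0.9],
    [[0,0,0],[-110,-150,-25],0.9],
    [[0,0,0],[-145,-150,-33],0.9]
  ]
}}

```text
time: 18.42
eef_pos: [0.544, -0.0041, 0.1698]
tcp_rot: [-0.5, 0.5, -0.5, 0.5]
contact_force: [1.0, 0.9, -0.1]
opening: 0.24
```

>>> {"api": "step_arm", "payload": {
  "rows": [
    [[0,0,0],[-35,0,-8],0.9],
    [[0,0,0],[-70,0,-16],0.9],
    [[0,0,0],[-105,0,-24],0.9],
    [[0,0,0],[-140,0,-32],0.9],
    [[0,0,0],[-170,0,-40],0.9],
    [[0,0,0],[-185,0,-44],0.9],
    [[0,0,0],[-190.5,0,-45],0.9],
    [[0,0,0],[-190.5,0,-45],0.9],
    [[0,0,0],[-190.5,0,-45],0.9],
    [[0,0,0],[-190.5,0,-45],0.9]
  ]
}}

```text
time: 19.25
eef_pos: [0.5002, 0.1842, 0.1694]
tcp_rot: [0.5, -0.5, 0.5, -0.5]
contact_force: [0.8, 0.8, -0.7]
opening: 0.242
```

Run:
```python
from h import *
s,c,im,P=shot("w18"); e=s["eef_pos"];print(e,s["tcp_rot"],s["contact_force"],s["opening"]);
print("knob",ring(c,P,im,e[:2],e[2]+.0264,.011))
print("red top",ring(c,P,im,(.4995,.185),.066,.029)); print("base",ring(c,P,im,(.4995,.185),.012,.05))
print(plan(s,(.4995,.185,.107),(0,1)))
```

```text
[0.50017199 0.18419263 0.16938877] [ 0.49981977 -0.50017222  0.50040179 -0.49960583] [ 0.75302698  0.81170623 -0.67933977] 0.24186684390906324
knob (array([0.4998, 0.1839]), np.float64(0.0145), 0.196, 2145)
red top (array([0.5002, 0.1857]), np.float64(0.0286), 0.0663, 2720)
base (array([0.4992, 0.1853]), np.float64(0.0494), 0.0122, 3938)
(array([-0.  , -0.07,  0.03]), array([-0.8, 62.4, -0.7]))
```

View pics/w18.png

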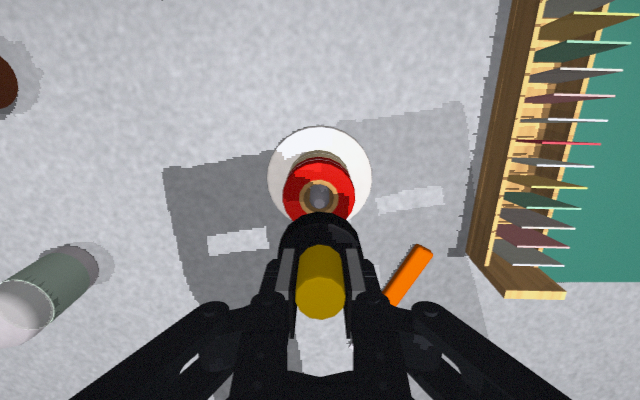

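Upright, with the stand and both reels behind it and the post tip at (319,198). Final alignment check by colour.

```bash
cat >> h.py <<'E'
def knob(c,P,im,z):
    h=cv2.cvtColor(im,cv2.COLOR_RGB2HSV); m=(h[...,0]>20)&(h[...,0]<34)&(h[...,1]>150)&(abs(P[...,2]-z)<.006)
    m=cv2.morphologyEx(m.astype(np.uint8),cv2.MORPH_OPEN,np.ones((5,5)))
    ct=max(cv2.findContours(m,cv2.RETR_EXTERNAL,cv2.CHAIN_APPROX_NONE)[0],key=cv2.contourArea)
    return circ(np.array([onplane(c,p,z)[:2] for p in cv2.convexHull(ct)[:,0].astype(float)])),np.median(P[...,2][m>0])
E
python3 - <<'E'
from h import *
z=np.load("w18.npz"); c={k:z[k] for k in "KRt"}; P=cloud(c,z["d"]); im=z["im"]
print(knob(c,P,im,.1958)); print(onplane(c,(319,198),.076))
m=(abs(P[...,2]-.076)<.003)&(np.hypot(P[...,0]-.5,P[...,1]-.185)<.01); print("tip",P[m].mean(0),m.sum(),np.argwhere(m).mean(0))
E
```

```text
((array([0.50209251, 0.18435476]), np.float64(0.01151235277401011)), np.float64(0.1959618242730441))
[0.50270202 0.1849951  0.076     ]
tip [0.49953354 0.1852448  0.07566694] 138 [201.8115942  318.68115942]
```

>>> {"api": "step_arm", "payload": {
  "rows": [
    [[0,0,0],[-1,15,-1],0.9],
    [[0,0,0],[-1,30,-1],0.9],
    [[0,0,0],[-1,43,-1],0.9],
    [[0,0,0],[-1,52,-1],0.9],
    [[0,0,0],[-1,58,-1],0.9],
    [[0,0,0],[-1,61,-1],0.9],
    [[0,0,0],[-1,61,-1],0.9],
    [[0,0,0],[-1,61,-1],0.9],
    [[0,0,0],[-1,61,-1],0.9],
    [[0,0,0],[-1,61,-1],0.9]
  ]
}}

```text
time: 20.13
eef_pos: [0.4994, 0.1864, 0.1092]
tcp_rot: [-0.5, 0.5, -0.5, 0.5]
contact_force: [0.4, -0.3, -1.0]
opening: 0.236
```

Run:
```python
from h import *
s,c,im,P=shot("w19"); e=s["eef_pos"];print(e,s["tcp_rot"],s["contact_force"],s["opening"],abs(s["dq"]).max());
print("knob",knob(c,P,im,e[2]+.0264)); print("base",ring(c,P,im,(.4995,.185),.012,.05))
s,c,im,P=shot("s19","scene"); 
cv2.imwrite("pics/s19c.png",cv2.resize(im[190:290,320:450,::-1],None,fx=5,fy=5,interpolation=cv2.INTER_CUBIC))
s,c,im,P=shot("t19","top"); print("top knob",ring(c,P,im,(.498,.185),e[2]+.0264,.011),"base",ring(c,P,im,(.498,.185),.012,.05))
```

```text
[0.49942253 0.18635702 0.10918137] [-0.49956769  0.49964908 -0.50031082  0.50047178] [ 0.38062643 -0.26207775 -0.96481595] 0.23613755082069024 0.004936397658159295
knob ((array([0.50131655, 0.18660723]), np.float64(0.011486396203657991)), np.float64(0.1357345921775636))
base (array([0.4995, 0.1852]), np.float64(0.0493), 0.0122, 5654)
top knob None base (array([0.4958, 0.1808]), np.float64(0.0466), 0.012, 254)
```

View pics/w19.png

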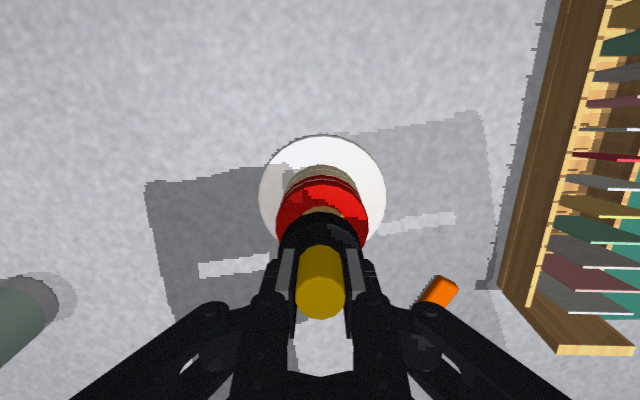

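View pics/s19c.png

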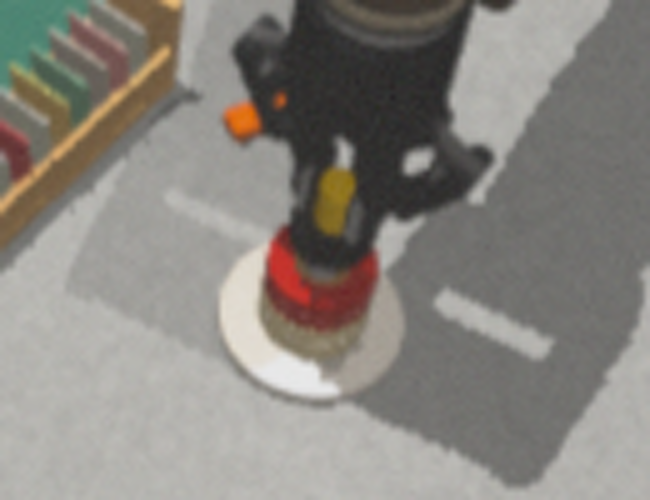

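View pics/t19.png

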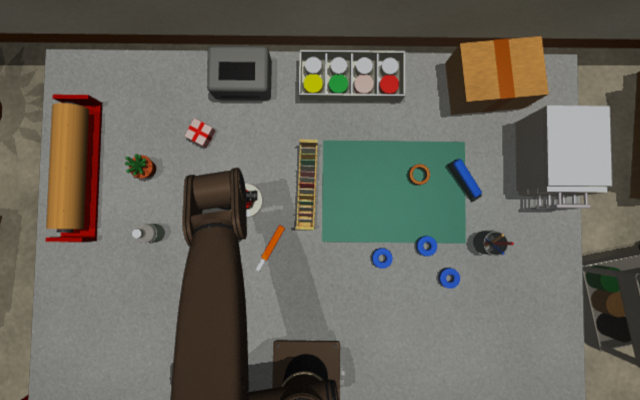

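Cap is over the post, centred to about 1.5 mm and about 13 mm clear, and the bystanders haven't moved. One small trim.

>>> {"api": "step_arm", "payload": {
  "rows": [
    [[0,0,0],[0.5,1,-0.3],0.9],
    [[0,0,0],[1,3,-0.5],0.9],
    [[0,0,0],[1,3,-0.5],0.9],
    [[0,0,0],[1,3,-0.5],0.9],
    [[0,0,0],[1,3,-0.5],0.9],
    [[0,0,0],[1,3,-0.5],0.9],
    [[0,0,0],[1,3,-0.5],0.9]
  ]
}}

```text
time: 20.87
eef_pos: [0.4984, 0.1853, 0.1054]
tcp_rot: [-0.5, 0.5, -0.5, 0.5]
contact_force: [0.1, -0.2, -0.8]
opening: 0.241
```

Run:
```python
from h import *
s,c,im,P=shot("w20"); e=s["eef_pos"];print(e,s["tcp_rot"],s["contact_force"],s["opening"],abs(s["dq"]).max(),s["time"]);
print("knob",knob(c,P,im,e[2]+.0264)); print("base",ring(c,P,im,(.4995,.185),.012,.05))
m=(im[...,0]>150)&(im[...,1]<60)&(abs(P[...,0]-.5)<.04)&(abs(P[...,1]-.185)<.04); print("red top z",np.percentile(P[m][:,2],[50,90,97]))
```

```text
[0.49839995 0.18527175 0.10537646] [-0.4999713   0.4999737  -0.50001998  0.50003501] [ 0.05125664 -0.24126229 -0.81836985] 0.24141569762300577 0.0018969675317112903 20.8667
knob ((array([0.50026064, 0.18542069]), np.float64(0.011472560557598304)), np.float64(0.1319273974023088))
base (array([0.4996, 0.1852]), np.float64(0.0493), 0.0122, 5824)
red top z [0.0662371  0.06704781 0.06742817]
```

```bash
python3 -c "
from plant import ctrl
print(ctrl.sign_off())"
```

```text
the job is handed in; nothing more can be done
None
```

The ribbon stand is loaded and I handed the job in at about 20.9 s. The ivory reel went home and was released, then the red reel on top of it. The cap was carried over the card rack by its knob and is held over the post.

**Last checks, from the wrist camera and arm state:**

| Check | Measured | Wanted |
|---|---|---|
| Ivory reel top, after release | 42.3 mm | 42 mm |
| Red reel top, at the end | about 66.2 mm | 66 mm |
| Cap axis to post axis | about 1 mm | under 6 mm |
| Cap underside above post tip | about 10 mm | 3–21 mm |
| Contact force on the tool | under 1 N | – |

- **Cap:** it was upright and still, and the gripper was still closed on the knob.
- **Surroundings:** I saw no contact with the rack. The last overview picture, taken just before a final 3 mm trim, showed no bystander visibly moved.

**Disagreements:**
- The top and scene cameras differed by about 4–5 mm in x, so I relied on the wrist camera, which read between them.
- The arm's position readings wandered by 1–2 mm between checks.
- In the last overview, the arm hid the stand from the top camera, so the final centring rests on the wrist view alone.

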